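# Collect the sealed cartons from the catch tray under the hanging basket

### The arm

A 6-joint arm with a two-finger parallel gripper is mounted at the origin on the work surface. World frame = base frame: x ahead of the robot, y to its left, z up, the work surface at z = 0. Lengths are in m, angles in rad, forces in N, time in s.
With the tool pointing down it reaches from about 0.35 to 0.975 m from the base axis. Payload 4.9 kg.
Tool frame: the origin (TCP) lies at the very end of the fingers, on their centre line; the grasp point (between the pads) lies 19 mm behind it; z points along the fingers, y is the line along which they close (so a half turn about z gives the same grasp; the last joint's range is limited). The gripper opens to 85 mm and grips with 20 to 120 N. Pads are 22 mm wide; open, the fingers measure 114 mm over their backs; the gripper's body (76 mm by 85 mm) begins 54 mm behind the grasp point. The pads swing forward as they close: fully open they stand 13 mm farther back than shut.
Start: joints at [1.216, 0.053, 1.613, -0, 1.476, -0.119], TCP at [0.146, 0.608, 0.231] pointing down, gripper open.
Joint ranges: [-3.01, 3.01], [-1.01, 2.22], [0.06, 2.58], [-1.02, 4.17], [0.09, 2.62], [-3.14, 3.14]. Speed limits (rad/s): [2.57, 2.57, 3.14, 3.14, 3.14, 3.14].

### API

Orientations are given as a unit quaternion [w, x, y, z].
In Python, from plant import monitor, vision, manip gives the robot as it stands. The module is installed in compiled form; this text tells all that it offers.
- The arm moves only by the tool arm_command, never from a script. Its argument "rows" is a list of rows, each a list of 3 entries, a list of its own where there are three numbers: the finger opening in mm, from 0 to 85.4, then the shift along the world's x, y, z in units of 30 cm (1.0 is 30 cm), then the turn, a rotation vector about the world's x, y, z in units of pi/2 rad (1.0 is pi/2 rad). In form: [[claw, [x, y, z], [wx, wy, wz]], ...]. A call has 1 to 12 rows; each row is the pose to reach, as a shift and turn from the pose commanded when the call began; what a row does not reach only later rows make up. A row lasts 1/12 s, in which the tool goes at most 41.7 mm and 7.16 degrees, less where a joint would pass 70% of its speed; a pose out of reach is approached as far as the arm can. A call with a number of a shift or a turn outside -1 to 1 is refused whole. A call with a gripper value outside its range is refused whole. The fingers move at their own pace and stop on an object; the grip force is fixed at half the most. Time passes only in rows, so rows that repeat a pose let the fingers close. It gives the time, the measured TCP pose, the force, the opening and the grip force at its end, in the units of the state.
- monitor.state(): the state, without advancing time (a new reading comes with each control period).
- vision.grab_frame(name): name is "side" or "top"; returns a dict with "color" (420x560x3 uint8, red, green, blue), "z_map" (420x560 float32, m along the optical axis (not along the pixel's ray), 0 where there is no reading), "mtx" (3x3 intrinsics, pixels), "R" (3x3) and "t" (3): a world point X has camera coordinates R X + t. Camera axes: x right, y down, z forward; pixel columns grow to the right and rows downward; lengths in m; the calibration is good to about 2 mm. A picture is of the moment at which its call begins.
- manip.job_done(): hands the job in; it is judged then, once.
The state is a dict: "time": time; "joint_pos": joint angles; "joint_vel": joint speeds; "joint_efforts": joint torques, N m; "tool_pos": TCP position; "tool_rot": TCP orientation; "contact_force": force on the tool from outside, world axes, zero at the start; "ft_torque": the same for the moment, N m; "gripper_width": opening from 0.0 (shut) to 1.0 (fully open); "grasp_force": force on a finger pad.
Only numpy, scipy, OpenCV 4.12 (cv2) and the standard library are available. Lean on these libraries where they do the work, as an engineer would, in place of code of your own. Each camera call takes 0.05 s, during which the arm holds its last target. There are 200 camera calls.

### The job

Collect the two sealed, ridge-topped cartons from the sealer's sloping catch tray, reaching in under the hanging basket, into the tote: each stands upright on the tote's floor, square to the tote, with one end slid snug up against its taller end wall. Set them down, do not drop them, and do not shove the tote out of its place. Leave the open carton in the tray, and the bowl and the jar, where they are.

Things in the scene. Friction and masses are not known exactly. Their poses are not given: they have to be found in the camera images.
- sealer: Grey carton sealer, fixed. Origin on the table; x points away from the robot (up its catch tray), y left, z up. Three cartons lie in lanes at y = -105, 0 and +105 mm in its steel catch tray. Side panels 430 mm high stand at y = +-207 mm beyond x = 65 mm, a white toggle switch box on the left one.
- tray_mid (a point): Middle of the tray's surface, 75 mm above the sealer's origin. The tray slopes down towards the robot at 30 degrees; side walls 19 mm high stand at y = +-178 mm, and a stop lip 16 mm high at the lower end, 61 mm down the slope.
- basket_edge (a point): Middle of the lower front bar of the hanging white wire basket (380 mm wide, two bamboo steamer tiers in it). The basket covers all beyond this bar, from 285 mm high up: a hand cannot come straight down on the cartons, but must lean about 30 degrees, square to the tray. From the sealer's origin: x -30, z 288 mm.
- tote: Grey open tote, loose, 1.6 kg. Outside 180 (x) x 250 (y) mm, walls and floor 5 mm thick, origin at the centre of its underside. Three walls are 60 mm high; the end wall at +x (away from the robot) is 100 mm high, its inner face at x = +85 mm. Inner floor 5 mm above the origin.
- carton_a: Sealed cardboard carton: body 120 (x) x 50 (y) x 40 (z) mm with a closed gable roof and a thin ridge fin along x up to 55 mm. About 0.2 kg. Origin at the centre of its underside; x along its length, z out of its top. Starts lying lengthwise down the slope in any of the three lanes of the catch tray.
- carton_b: Second sealed carton, the same as carton_a, in another lane.
- open_carton: Unsealed carton of the same size (120 x 50 x 40 mm), open at the top with two spread flaps, in the remaining lane. Origin at the centre of its underside.
- bowl: Bystander: blue ceramic bowl, rim 100 mm across, 45 mm high, between the robot and the sealer; origin at its underside.
- jar: Bystander: glass jar, 60 mm across, 90 mm high, at the sealer's right front corner; origin at its underside.
Things that resemble listed ones, but are neither listed nor needed, are in the scene too. Leave any orange or purple look-alike of the carton_b alone.

How it is judged:
At the end, for the whole second after the job is handed in: Both sealed cartons rest upright on the tote's floor (within 4 mm and 0.08 rad), lengthwise along the tote (within 0.1 rad), one end within 3 mm of the taller end wall, at rest; the tote and the open carton are within 20 mm, and the bowl and the jar within 30 mm, of where they started (x of carton_a in the frame of tote between 0.022 and 0.03 m and y of carton_a in the frame of tote between -0.1 and 0.1 m and z of each of carton_a, carton_b in the frame of tote below 0.009 m and angle between each of carton_a, carton_b's own z axis and vertical below 0.08 rad and angle between the x axis of each of carton_a, carton_b and the x axis of tote, either way round below 0.1 rad and linear speed of each of carton_a, carton_b below 0.02 m/s and x of carton_b in the frame of tote between 0.022 and 0.03 m and y of carton_b in the frame of tote between -0.1 and 0.1 m and distance of each of tote, open_carton from where it was at the start of the episode below 0.02 m and distance of each of bowl, jar from where it was at the start of the episode below 0.03 m); the robot touches nothing.
It fails at once if the tote is shoved more than 20 mm (distance of tote from where it was at the start of the episode above 0.02 m).
It fails at once if the open carton is moved more than 20 mm (distance of open_carton from where it was at the start of the episode above 0.02 m).
It fails at once if a sealed carton is dropped (falls free at more than 0.5 m/s) ((linear speed of carton_a above 0.5 m/s and contact force between the fingers and carton_a below 0.2 N) or (linear speed of carton_b above 0.5 m/s and contact force between the fingers and carton_b below 0.2 N)).
It fails at once if the bowl or the jar is moved more than 30 mm (distance of any of bowl, jar from where it was at the start of the episode above 0.03 m).
It also fails if it takes over 72 s, if anything falls off the work surface, if the arm or the gripper's body presses on something with over 40 N, if the wrist force passes 120 N, or if a joint passes its speed limit or range.

## Working session

There is one attempt and no reset: what is moved stays moved. The work goes in short steps, Python scripts to look and compute and a tool call to move; the robot and the scene stay as the last step left them, time stands still between calls to the robot, and variables do not carry over. Pictures are saved under pics/ and viewed, at most 10 in all, crops included, and the job is handed in when it is done.

Besides the shell and the picture viewer there is one more tool, called after "Request:" as name(argument=value, ...), one argument or row to a line, values as JSON. arm_command: Moves the arm, as the interface text tells. Shifts and turns lie within -1 to 1; 1 stands for 30 cm of shift or pi/2 rad of turn. Its arguments: {"type":"object","properties":{"rows":{"type":"array"}},"required":["rows"]}

```bash
mkdir -p pics; cat > h.py <<'E'
import numpy as np,cv2,pickle
def grab(n):
    from plant import vision
    f=vision.grab_frame(n); pickle.dump(f,open(n+'.pkl','wb')); return f
def load(n): return pickle.load(open(n+'.pkl','rb'))
def cloud(f):
    z=f['z_map']; v,u=np.mgrid[:z.shape[0],:z.shape[1]]; K=f['mtx']
    P=np.stack([(u-K[0,2])/K[0,0]*z,(v-K[1,2])/K[1,1]*z,z],-1)
    W=(P-f['t'])@f['R']; W[z==0]=np.nan; return W
def proj(f,X):
    c=f['R']@np.asarray(X)+f['t']; p=f['mtx']@c; return p[:2]/p[2]
E
python3 - <<'E'
from h import *
from plant import monitor
for n in('side','top'):
    f=grab(n); cv2.imwrite(f'pics/{n}0.png',f['color'][:,:,::-1])
    print(n,f['mtx'].round(1).tolist(),'campos',(-f['R'].T@f['t']).round(3),f['R'].round(2).tolist())
print(monitor.state())
E
```

```text
side [[433.3, 0.0, 281.7], [0.0, 433.3, 218.1], [0.0, 0.0, 1.0]] campos [-0.053 -0.563  0.928] [[0.72, -0.7, 0.01], [-0.47, -0.5, -0.73], [0.52, 0.52, -0.68]]
top [[410.5, 0.0, 283.2], [0.0, 410.5, 210.9], [0.0, 0.0, 1.0]] campos [ 0.409 -0.014  1.125] [[0.02, -1.0, -0.02], [-0.99, -0.02, -0.11], [0.11, 0.03, -0.99]]
{'time': 0.1, 'joint_pos': array([ 1.21602075e+00,  5.33143418e-02,  1.61414103e+00,  4.82848046e-06,
        1.47600576e+00, -1.19003903e-01]), 'joint_vel': array([ 2.70337993e-04, -1.30311937e-03, -2.37787067e-03, -8.34826895e-05,
        1.02448544e-03, -1.43076047e-03]), 'joint_efforts': array([ 6.84257157e-04, -3.94904423e+01, -3.71360779e+01, -1.08426002e-04,
        3.92949645e-03, -7.56653833e-06]), 'tool_pos': array([0.14580119, 0.60718158, 0.23018074]), 'tool_rot': array([-2.21584518e-04,  1.17613160e-01,  9.93059048e-01, -9.07587843e-04]), 'contact_force': array([ 0.38648963, -0.78802638,  0.17100486]), 'ft_torque': array([-0.00859319,  0.03045753,  0.03566739]), 'grasp_force': 0.0, 'gripper_width': 1.001240586642273}
```

View pics/side0.png

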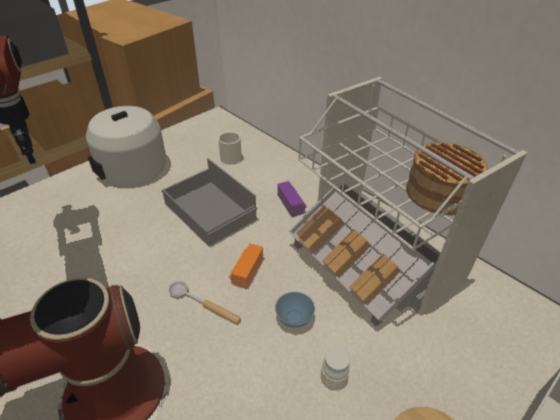

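View pics/top0.png

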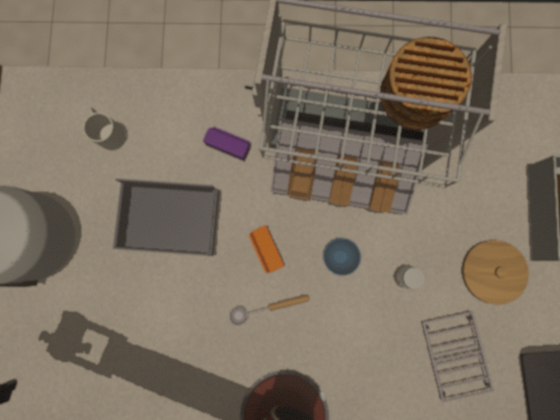

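Side view: the three tray cartons are at (320,228), (347,252) and (375,280). The orange and purple look-alikes are at (247,265) and (291,198), the tote at (210,202), the bowl at (295,312) and the jar at (337,363). In the top view the cartons are at (302,180), (344,187) and (384,193), and the tote at (168,217). Next I'll enlarge the tray to see which carton is open.

```bash
python3 - <<'E'
from h import *
a=load('side')['color'][190:325,280:445,::-1]; b=load('top')['color'][115:220,260:435,::-1]
a=cv2.resize(a,(400,330),interpolation=cv2.INTER_CUBIC); b=cv2.resize(b,(400,240),interpolation=cv2.INTER_CUBIC)
o=np.zeros((330,800,3),np.uint8); o[:,:400]=a; o[:240,400:]=b
cv2.imwrite('pics/crop1.png',cv2.convertScaleAbs(o,alpha=1.6))
E
```

```text
(no output)
```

View pics/crop1.png

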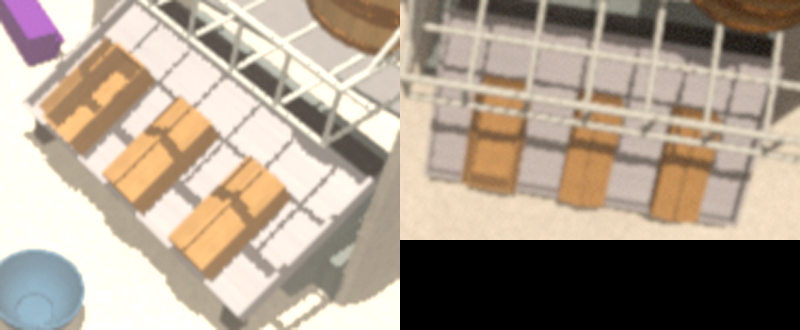

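In the crop, the left carton (100,95) is hollow with spread flaps, so it is the open one. The middle (160,155) and right (230,215) cartons have closed gables with ridge fins, so those two are carton_a and carton_b. The orange and purple look-alikes lie on the table. Next I'll measure from both views.

```bash
python3 - <<'E'
from h import *
# per-camera: tray plane (greyish pixels in region), cartons (brown hue)
for n,reg,cs in(('side',(200,320,285,440),[(320,228),(347,252),(375,280)]),('top',(120,215,268,428),[(302,180),(344,187),(384,193)])):
    f=load(n);W=cloud(f);hsv=cv2.cvtColor(f['color'],cv2.COLOR_RGB2HSV)
    brown=(hsv[...,1]>110)&(hsv[...,0]<22)
    m=np.zeros(brown.shape,bool);m[reg[0]:reg[1],reg[2]:reg[3]]=1
    T=W[m&(hsv[...,1]<60)];T=T[np.isfinite(T[:,0])&(T[:,2]<.2)&(T[:,2]>.03)]
    # ransac plane
    rng=np.random.default_rng(0);best=0
    for _ in range(2000):
        p=T[rng.choice(len(T),3,False)];nn=np.cross(p[1]-p[0],p[2]-p[0]);L=np.linalg.norm(nn)
        if L<1e-5: continue
        nn/=L; i=abs((T-p[0])@nn)<.003
        if i.sum()>best and abs(nn[2])>.7: best=i.sum();I=i
    c=T[I].mean(0);nn=np.linalg.svd(T[I]-c)[2][2];nn*=np.sign(nn[2])
    print(n,'plane',nn.round(3),'tilt',np.degrees(np.arccos(nn[2])).round(1),'yaw',np.degrees(np.arctan2(-nn[1],-nn[0])).round(1),'c',c.round(4),best,len(T))
    lab=cv2.connectedComponents((brown&m).astype(np.uint8))[1]
    yaw=np.arctan2(-nn[1],-nn[0])
    for (u,v) in cs:
        k=np.zeros_like(m);k[v-22:v+23,u-24:u+25]=1
        P=W[k&brown&m];P=P[np.isfinite(P[:,0])&(P[:,2]<.22)]
        h=(P-c)@nn
        yv=np.array([-np.sin(yaw),np.cos(yaw),0]);xv=np.cross(yv,nn)
        P=P[h>.02];d=P-c;h=d@nn
        q=lambda a:np.percentile(a,[2,50,98]).round(4)
        print((u,v),len(P),'mean',P.mean(0).round(4),'h',q(h),'along',q(d@xv),'lat',q(d@yv))
    # tote
f=load('side');W=cloud(f)
E
```

```text
side plane [-0.496  0.073  0.865] tilt 30.1 yaw -8.4 c [ 0.6576 -0.1842  0.0998] 3951 7358
(320, 228) 265 mean [ 0.6073 -0.0478  0.1109] h [0.0335 0.0445 0.0554] along [-0.1054 -0.0555  0.0061] lat [0.039  0.1403 0.1743]
(347, 252) 861 mean [ 0.5959 -0.1437  0.1128] h [0.0273 0.045  0.056 ] along [-0.106  -0.052   0.0038] lat [-0.05    0.0313  0.0621]
(375, 280) 879 mean [ 0.5802 -0.2434  0.1133] h [0.034  0.0457 0.0562] along [-0.106  -0.0542  0.0037] lat [-0.0901 -0.0712 -0.0439]
top plane [-0.495  0.073  0.866] tilt 30.0 yaw -8.4 c [ 0.663  -0.1497  0.0993] 4839 7113
(302, 180) 229 mean [ 0.5945 -0.0273  0.0951] h [0.0204 0.0404 0.0502] along [-0.1087 -0.08   -0.0265] lat [0.0817 0.116  0.1372]
(344, 187) 669 mean [ 0.5901 -0.1337  0.1099] h [0.0395 0.046  0.0561] along [-0.1044 -0.0601 -0.0031] lat [-0.0181  0.0057  0.0282]
(384, 193) 712 mean [ 0.575  -0.2352  0.1086] h [0.0275 0.0453 0.0562] along [-0.1046 -0.0602 -0.0047] lat [-0.1232 -0.0965 -0.076 ]
```

```bash
python3 - <<'E'
from h import *
n=np.array([-.4955,.073,.8655]);n/=np.linalg.norm(n);yaw=np.radians(-8.4)
yv=np.array([-np.sin(yaw),np.cos(yaw),0]);xv=np.cross(yv,n)
cp=np.array([.658,-.1842,.0998])
for nm,cs in(('side',[(347,252),(375,280)]),('top',[(344,187),(384,193)])):
    f=load(nm);W=cloud(f);hsv=cv2.cvtColor(f['color'],cv2.COLOR_RGB2HSV);brown=(hsv[...,1]>100)&(hsv[...,0]<22)
    for u,v in cs:
        k=np.zeros(brown.shape,bool);k[v-26:v+27,u-26:u+27]=1
        P=W[k&brown];P=P[np.isfinite(P[:,0])&(P[:,2]<.22)];d=P-cp;h=d@n;a=d@xv;l=d@yv
        # absolute lateral/along w.r.t. world origin
        A=P@xv;L=P@yv
        fin=h>.0505
        l0=np.median(L[fin]);s=abs(L-l0)<.03
        co=np.polyfit(A[fin&s],L[fin&s],1)
        body=s&(h>.022)
        print(nm,(u,v),'fin n',(fin&s).sum(),'lat',l0.round(4),'yawdev',np.degrees(co[0]).round(1),'fin along',np.percentile(A[fin&s],[0,2,98,100]).round(4),'body along',np.percentile(A[body],[0,1,99,100]).round(4),'lat',np.percentile(L[body],[1,99]).round(4),'hmax',h[s].max().round(4))
print('plane offset',cp@n, 'n',n,'xv',xv,'yv',yv)
# tote
for nm,r in(('side',(155,245,155,262)),('top',(170,262,108,225))):
    W=cloud(load(nm))[r[0]:r[1],r[2]:r[3]].reshape(-1,3);W=W[np.isfinite(W[:,0])]
    fl=W[(W[:,2]>-.02)&(W[:,2]<.13)]
    hist=np.histogram(fl[:,2],bins=np.arange(-.01,.12,.005));print(nm,list(zip((hist[1][:-1]*1000).round().astype(int),hist[0])))
    for lo,hi in((.052,.066),(.09,.106),(.003,.012)):
        q=fl[(fl[:,2]>lo)&(fl[:,2]<hi)]
        if len(q)>10:
            r_=cv2.minAreaRect(q[:,:2].astype(np.float32)*1000);print(lo,len(q),r_,q.mean(0).round(4))
# bowl, jar, orange, purple
f=load('top');W=cloud(f)
for nm,(u,v) in dict(bowl=(342,257),jar=(411,277),orange=(267,249),purple=(227,143)).items():
    P=W[v-22:v+23,u-25:u+26].reshape(-1,3);P=P[P[:,2]>.015];print(nm,np.percentile(P,[1,99],axis=0).round(3).tolist())
E
```

```text
side (347, 252) fin n 117 lat -0.0477 yawdev -0.3 fin along [0.5283 0.529  0.6386 0.6407] body along [0.5283 0.5285 0.6421 0.6441] lat [-0.0721 -0.023 ] hmax 0.0596
side (375, 280) fin n 131 lat -0.1522 yawdev -0.3 fin along [0.5285 0.5318 0.6395 0.643 ] body along [0.5272 0.5286 0.6423 0.6433] lat [-0.177  -0.1274] hmax 0.0594
top (344, 187) fin n 85 lat -0.0473 yawdev 0.7 fin along [0.5331 0.5333 0.6369 0.6374] body along [0.5282 0.5309 0.6341 0.6374] lat [-0.0705 -0.0223] hmax 0.0593
top (384, 193) fin n 88 lat -0.1519 yawdev -0.1 fin along [0.5322 0.5345 0.6348 0.6366] body along [0.5294 0.5309 0.6346 0.6476] lat [-0.1758 -0.127 ] hmax 0.0579
plane offset -0.25311635688560796 n [-0.49551499  0.07300221  0.86552618] xv [ 0.85624111 -0.12643869  0.50086365] yv [0.14608303 0.98927233 0.        ]
side [(np.int64(-10), np.int64(65)), (np.int64(-5), np.int64(2850)), (np.int64(0), np.int64(2737)), (np.int64(5), np.int64(845)), (np.int64(10), np.int64(229)), (np.int64(15), np.int64(230)), (np.int64(20), np.int64(229)), (np.int64(25), np.int64(242)), (np.int64(30), np.int64(227)), (np.int
[... 1559 characters left out ...]
, (np.int64(100), np.int64(111)), (np.int64(105), np.int64(3)), (np.int64(110), np.int64(0))]
0.052 822 ((507.24420166015625, 323.75445556640625), (262.4578857421875, 179.94009399414062), 87.2907943725586) [0.4945 0.3198 0.0586]
0.09 252 ((594.590576171875, 319.1842956542969), (248.47019958496094, 6.1343278884887695), 87.10627746582031) [0.5941 0.3186 0.0991]
0.003 5132 ((519.6107177734375, 340.6279296875), (253.4722900390625, 330.52734375), 1.414191722869873) [0.5088 0.331  0.0059]
bowl [[0.372, -0.19, 0.015], [0.465, -0.096, 0.049]]
jar [[0.342, -0.34, 0.018], [0.399, -0.286, 0.094]]
orange [[0.376, 0.013, 0.024], [0.486, 0.099, 0.055]]
purple [[0.679, 0.113, 0.019], [0.762, 0.232, 0.055]]
```

```bash
cat >> h.py <<'E'
from scipy.spatial.transform import Rotation as Ro
n=np.array([-.4955,.073,.8655]);n/=np.linalg.norm(n);yw=np.radians(-8.4)
yv=np.array([-np.sin(yw),np.cos(yw),0]);xv=np.cross(yv,n)
RT=Ro.from_matrix(np.c_[-xv,yv,-n])
ty=np.radians(-2.9);tx=np.array([np.cos(ty),np.sin(ty),0]);tyv=np.array([-np.sin(ty),np.cos(ty),0])
RP=Ro.from_matrix(np.c_[-tx,tyv,[0,0,-1.]]); TO=np.array([.5065,.3236,0])
def tray(L,h,A=.5795): return A*xv+L*yv+(-.2531+h)*n
def tote(x,y,z): return TO+x*tx+y*tyv+np.array([0,0,z])
def rel(*goals,start=None):
    from plant import monitor
    s=monitor.state();p=s['tool_pos'];q=Ro.from_quat(np.roll(s['tool_rot'],-1))
    print('t',round(s['time'],2),'pos',p.round(4),'F',s['contact_force'].round(1),'w',round(float(s['gripper_width']),3))
    for g,R in goals:
        print(np.round(g,4),'shift',((g-p)/.3).round(4),'turn',((R*q.inv()).as_rotvec()/(np.pi/2)).round(4),'axis_err_deg')
E
python3 - <<'E'
from h import *
rel((np.array([.42,.30,.38]),RP),(np.array([.44,-.06,.38]),RT),(tray(-.0475,.13),RT),(tray(-.0475,.006),RT))
E
```

```text
t 0.1 pos [0.1458 0.6072 0.2302] F [ 0.4 -0.8  0.2] w 1.001
[0.42 0.3  0.38] shift [ 0.914  -1.0239  0.4994] turn [ 0.0011 -0.0003  0.1179] axis_err_deg
[ 0.44 -0.06  0.38] shift [ 0.9807 -2.2239  0.4994] turn [-0.0623 -0.3284  0.0558] axis_err_deg
[ 0.5503 -0.1292  0.1837] shift [ 1.3482 -2.4548 -0.1549] turn [-0.0623 -0.3284  0.0558] axis_err_deg
[ 0.6117 -0.1383  0.0764] shift [ 1.553  -2.4849 -0.5127] turn [-0.0623 -0.3284  0.0558] axis_err_deg
```

Request:
arm_command(
  rows=[
    [85,[0.9,-1.0,0.5],[0,0,0.118]],
    [85,[0.9,-1.0,0.5],[0,0,0.118]],
    [85,[0.9,-1.0,0.5],[0,0,0.118]],
    [85,[0.9,-1.0,0.5],[0,0,0.118]],
    [85,[0.9,-1.0,0.5],[0,0,0.118]],
    [85,[0.9,-1.0,0.5],[0,0,0.118]],
    [85,[0.9,-1.0,0.5],[0,0,0.118]],
    [85,[0.9,-1.0,0.5],[0,0,0.118]],
    [85,[0.9,-1.0,0.5],[0,0,0.118]],
    [85,[0.9,-1.0,0.5],[0,0,0.118]],
    [85,[0.9,-1.0,0.5],[0,0,0.118]],
    [85,[0.9,-1.0,0.5],[0,0,0.118]],
  ],
)

```text
time: 1.1
tool_pos: [0.4181, 0.3057, 0.3826]
tool_rot: [0.001, 0.028, 1.0, 0.0]
contact_force: [-0.7, 0.8, 0.3]
gripper_width: 0.991
grasp_force: 0.0
```

```bash
python3 - <<'E'
from h import *
rel((np.array([.44,-.06,.38]),RT),(tray(-.0475,.13),RT))
E
```

```text
t 1.1 pos [0.4181 0.3057 0.3826] F [-0.7  0.8  0.3] w 0.991
[ 0.44 -0.06  0.38] shift [ 0.0731 -1.2192 -0.0088] turn [-0.0339 -0.331  -0.0569] axis_err_deg
[ 0.5503 -0.1292  0.1837] shift [ 0.4406 -1.45   -0.6631] turn [-0.0339 -0.331  -0.0569] axis_err_deg
```

Request:
arm_command(
  rows=[
    [85,[0.07,-1.0,0],[-0.034,-0.331,-0.057]],
    [85,[0.07,-1.0,0],[-0.034,-0.331,-0.057]],
    [85,[0.07,-1.0,0],[-0.034,-0.331,-0.057]],
    [85,[0.07,-1.0,0],[-0.034,-0.331,-0.057]],
    [85,[0.07,-1.0,0],[-0.034,-0.331,-0.057]],
    [85,[0.07,-1.0,0],[-0.034,-0.331,-0.057]],
    [85,[0.07,-1.0,0],[-0.034,-0.331,-0.057]],
    [85,[0.07,-1.0,0],[-0.034,-0.331,-0.057]],
    [85,[0.07,-1.0,0],[-0.034,-0.331,-0.057]],
    [85,[0.07,-1.0,0],[-0.034,-0.331,-0.057]],
  ],
)

```text
time: 1.93
tool_pos: [0.4368, 0.008, 0.3802]
tool_rot: [0.257, 0.069, 0.964, -0.019]
contact_force: [0.0, 0.7, -0.8]
gripper_width: 0.993
grasp_force: 0.0
```

```bash
python3 - <<'E'
from h import *
rel((tray(-.0475,.2),RT),(tray(-.0475,.13),RT))
E
```

```text
t 1.93 pos [0.4368 0.008  0.3802] F [ 0.   0.7 -0.8] w 0.993
[ 0.5156 -0.1241  0.2443] shift [ 0.2627 -0.4403 -0.4532] turn [ 0.0009 -0.0024 -0.0018] axis_err_deg
[ 0.5503 -0.1292  0.1837] shift [ 0.3783 -0.4574 -0.6551] turn [ 0.0009 -0.0024 -0.0018] axis_err_deg
```

Request:
arm_command(
  rows=[
    [85,[0.263,-0.44,-0.453],[0.001,-0.002,-0.002]],
    [85,[0.263,-0.44,-0.453],[0.001,-0.002,-0.002]],
    [85,[0.263,-0.44,-0.453],[0.001,-0.002,-0.002]],
    [85,[0.263,-0.44,-0.453],[0.001,-0.002,-0.002]],
    [85,[0.263,-0.44,-0.453],[0.001,-0.002,-0.002]],
    [85,[0.263,-0.44,-0.453],[0.001,-0.002,-0.002]],
    [85,[0.32,-0.45,-0.555],[0.001,-0.002,-0.002]],
    [85,[0.378,-0.457,-0.655],[0.001,-0.002,-0.002]],
    [85,[0.378,-0.457,-0.655],[0.001,-0.002,-0.002]],
    [85,[0.378,-0.457,-0.655],[0.001,-0.002,-0.002]],
  ],
)

```text
time: 2.77
tool_pos: [0.55, -0.1258, 0.1818]
tool_rot: [0.256, 0.068, 0.964, -0.017]
contact_force: [-0.5, 0.6, 0.7]
gripper_width: 0.994
grasp_force: 0.0
```

```bash
python3 - <<'E'
from h import *
rel((tray(-.0475,.06),RT),(tray(-.0475,.006),RT))
f=grab('side'); cv2.imwrite('pics/side1.png',cv2.resize(f['color'][120:340,230:500,::-1],(756,600)[:2] and (736,600)))
E
```

```text
t 2.77 pos [ 0.55   -0.1258  0.1818] F [-0.5  0.6  0.7] w 0.994
[ 0.5849 -0.1344  0.1231] shift [ 0.1163 -0.0284 -0.1955] turn [-0.0013 -0.0031 -0.0034] axis_err_deg
[ 0.6117 -0.1383  0.0764] shift [ 0.2055 -0.0415 -0.3513] turn [-0.0013 -0.0031 -0.0034] axis_err_deg
```

View pics/side1.png

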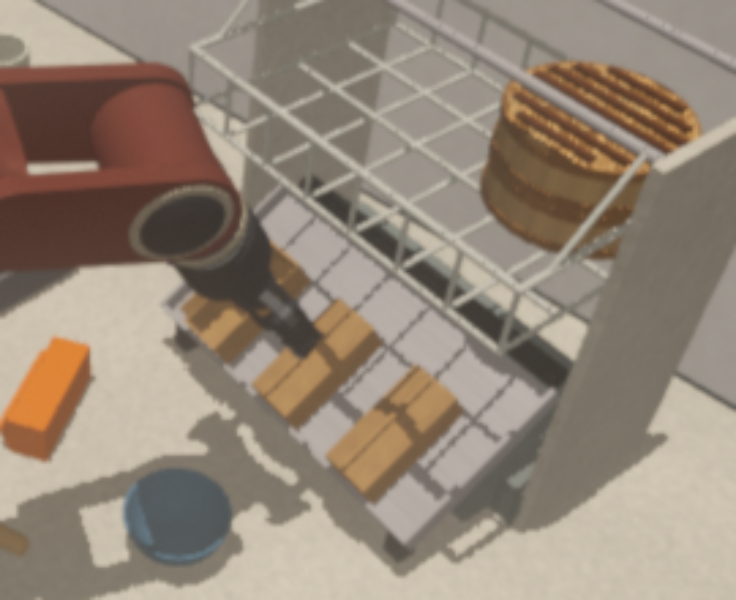

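The gripper leans over the middle carton, fingertip at (300,350), clear of the basket bar that runs from (195,50) to (510,345). I'll go in now, in steps and checking the force.

Request:
arm_command(
  rows=[
    [85,[0.03,-0.02,-0.05],[-0.001,-0.003,-0.003]],
    [85,[0.06,-0.025,-0.1],[-0.001,-0.003,-0.003]],
    [85,[0.09,-0.028,-0.15],[-0.001,-0.003,-0.003]],
    [85,[0.116,-0.028,-0.196],[-0.001,-0.003,-0.003]],
    [85,[0.116,-0.028,-0.196],[-0.001,-0.003,-0.003]],
    [85,[0.116,-0.028,-0.196],[-0.001,-0.003,-0.003]],
  ],
)

```text
time: 3.32
tool_pos: [0.586, -0.1369, 0.1281]
tool_rot: [0.262, 0.072, 0.962, -0.021]
contact_force: [-0.2, 0.6, 1.3]
gripper_width: 0.999
grasp_force: 0.0
```

```bash
python3 - <<'E'
from h import *
rel((tray(-.0475,.03),RT),(tray(-.0475,.006),RT))
E
```

```text
t 3.32 pos [ 0.586  -0.1369  0.1281] F [-0.2  0.6  1.3] w 0.999
[ 0.5998 -0.1365  0.0972] shift [ 0.0461  0.0013 -0.1032] turn [0.0022 0.0048 0.0016] axis_err_deg
[ 0.6117 -0.1383  0.0764] shift [ 0.0858 -0.0046 -0.1725] turn [0.0022 0.0048 0.0016] axis_err_deg
```

Request:
arm_command(
  rows=[
    [85,[0,0,0],[0,0,0]],
    [85,[0,0,0],[0,0,0]],
    [85,[0,0,0],[0,0,0]],
  ],
)

```text
time: 3.57
tool_pos: [0.5858, -0.138, 0.1281]
tool_rot: [0.263, 0.072, 0.962, -0.021]
contact_force: [-0.2, 0.2, 1.0]
gripper_width: 0.996
grasp_force: 0.0
```

```bash
python3 - <<'E'
from h import *
rel((tray(-.0475,.03),RT),(tray(-.0475,.006),RT))
E
```

```text
t 3.57 pos [ 0.5858 -0.138   0.1281] F [-0.2  0.2  1. ] w 0.996
[ 0.5998 -0.1365  0.0972] shift [ 0.0467  0.0047 -0.1033] turn [0.0025 0.0052 0.0026] axis_err_deg
[ 0.6117 -0.1383  0.0764] shift [ 0.0863 -0.0011 -0.1725] turn [0.0025 0.0052 0.0026] axis_err_deg
```

Request:
arm_command(
  rows=[
    [85,[0.02,0.002,-0.04],[0.002,0.005,0.002]],
    [85,[0.04,0.002,-0.08],[0.002,0.005,0.002]],
    [85,[0.06,0.001,-0.12],[0.002,0.005,0.002]],
    [85,[0.075,0,-0.15],[0.002,0.005,0.002]],
    [85,[0.086,-0.001,-0.172],[0.002,0.005,0.002]],
    [85,[0.086,-0.001,-0.172],[0.002,0.005,0.002]],
    [85,[0.086,-0.001,-0.172],[0.002,0.005,0.002]],
    [85,[0.086,-0.001,-0.172],[0.002,0.005,0.002]],
  ],
)

```text
time: 4.23
tool_pos: [0.6113, -0.1383, 0.0754]
tool_rot: [0.258, 0.071, 0.963, -0.019]
contact_force: [-0.1, -0.1, 0.9]
gripper_width: 0.995
grasp_force: 0.0
```

```bash
python3 - <<'E'
from h import *
rel((tray(-.0475,.006),RT))
f=grab('side'); cv2.imwrite('pics/side2.png',cv2.resize(f['color'][120:340,230:500,::-1],(736,600)))
E
```

```text
t 4.23 pos [ 0.6113 -0.1383  0.0754] F [-0.1 -0.1  0.9] w 0.995
[ 0.6117 -0.1383  0.0764] shift [0.0012 0.0001 0.0034] turn [ 0.0001 -0.0008  0.0007] axis_err_deg
```

View pics/side2.png

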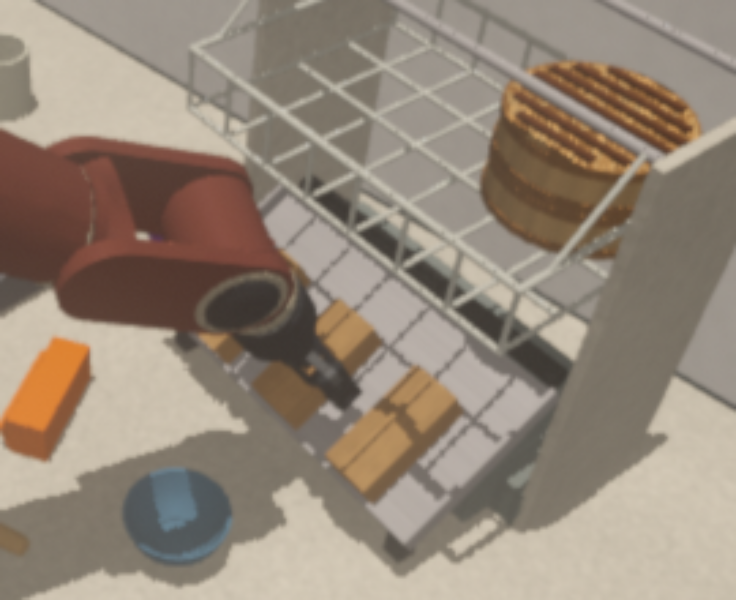

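The fingers straddle the middle carton (fingertip at 345,395), and the wrist is clear of the basket. Closing.

Request:
arm_command(
  rows=[
    [30,[0,0,0],[0,0,0]],
    [30,[0,0,0],[0,0,0]],
    [30,[0,0,0],[0,0,0]],
    [30,[0,0,0],[0,0,0]],
    [30,[0,0,0],[0,0,0]],
    [30,[0,0,0],[0,0,0]],
    [30,[0,0,0],[0,0,0]],
    [30,[0,0,0],[0,0,0]],
    [30,[0,0,0],[0,0,0]],
    [30,[0,0,0],[0,0,0]],
  ],
)

```text
time: 5.12
tool_pos: [0.6112, -0.1381, 0.0752]
tool_rot: [0.258, 0.071, 0.963, -0.019]
contact_force: [-5.3, 1.4, 5.5]
gripper_width: 0.576
grasp_force: 62.9
```

Request:
arm_command(
  rows=[
    [30,[-0.017,0.002,0.03],[0,0,0]],
    [30,[-0.05,0.007,0.085],[0,0,0]],
    [30,[-0.083,0.012,0.144],[0,0,0]],
    [30,[-0.116,0.017,0.202],[0,0,0]],
    [30,[-0.149,0.022,0.26],[0,0,0]],
    [30,[-0.182,0.027,0.318],[0,0,0]],
    [30,[-0.215,0.032,0.375],[0,0,0]],
    [30,[-0.26,0.06,0.43],[0,0,0]],
    [30,[-0.32,0.09,0.5],[0,0,0]],
    [30,[-0.4,0.12,0.57],[0,0,0]],
    [30,[-0.45,0.15,0.62],[0,0,0]],
    [30,[-0.45,0.15,0.62],[0,0,0]],
  ],
)

```text
time: 6.12
tool_pos: [0.4755, -0.0926, 0.2645]
tool_rot: [0.26, 0.071, 0.963, -0.02]
contact_force: [-0.4, -1.2, -1.4]
gripper_width: 0.574
grasp_force: 65.1
```

```bash
python3 - <<'E'
from h import *
rel((tote(.005,-.052,.2),RP),(tote(.005,-.052,.03),RP))
f=grab('side'); cv2.imwrite('pics/side3.png',f['color'][:,:,::-1])
E
```

```text
t 6.12 pos [ 0.4755 -0.0926  0.2645] F [-0.4 -1.2 -1.4] w 0.574
[0.5089 0.2714 0.2   ] shift [ 0.1111  1.2132 -0.215 ] turn [0.0342 0.3347 0.0597] axis_err_deg
[0.5089 0.2714 0.03  ] shift [ 0.1111  1.2132 -0.7817] turn [0.0342 0.3347 0.0597] axis_err_deg
```

View pics/side3.png

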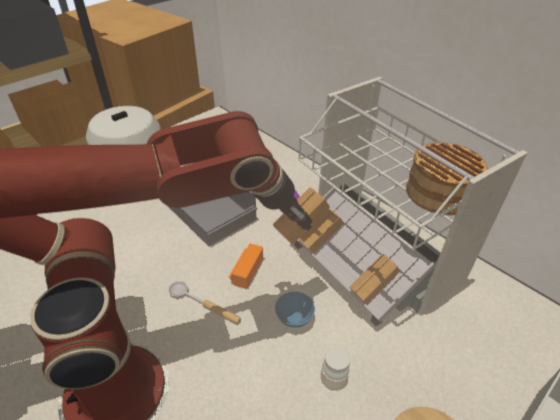

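The carton is held, lifted clear and sitting at (305,218); the open carton is undisturbed. Next I'll carry it over the tote.

Request:
arm_command(
  rows=[
    [30,[0,0.1,0],[0.003,0.03,0.005]],
    [30,[0,0.2,0],[0.006,0.06,0.01]],
    [30,[0,0.3,0],[0.009,0.09,0.015]],
    [30,[0,0.4,0],[0.012,0.12,0.02]],
    [30,[0.02,0.5,0],[0.015,0.15,0.025]],
    [30,[0.04,0.6,0],[0.018,0.18,0.03]],
    [30,[0.06,0.7,0],[0.022,0.215,0.036]],
    [30,[0.08,0.8,0],[0.026,0.25,0.042]],
    [30,[0.1,0.9,0],[0.03,0.29,0.05]],
    [30,[0.11,1.0,0],[0.034,0.335,0.06]],
    [30,[0.11,1.0,0],[0.034,0.335,0.06]],
    [30,[0.11,1.0,0],[0.034,0.335,0.06]],
  ],
)

```text
time: 7.17
tool_pos: [0.5092, 0.2077, 0.2569]
tool_rot: [-0.006, 0.025, 1.0, -0.0]
contact_force: [-0.7, 0.1, -3.0]
gripper_width: 0.576
grasp_force: 64.8
```

```bash
python3 - <<'E'
from h import *
rel((tote(.005,.052,.16),RP),(tote(.005,.052,.04),RP))
E
```

```text
t 7.17 pos [0.5092 0.2077 0.2569] F [-0.7  0.1 -3. ] w 0.576
[0.5141 0.3753 0.16  ] shift [ 0.0165  0.5586 -0.3229] turn [ 0.0003 -0.0074 -0.0008] axis_err_deg
[0.5141 0.3753 0.04  ] shift [ 0.0165  0.5586 -0.7229] turn [ 0.0003 -0.0074 -0.0008] axis_err_deg
```

Request:
arm_command(
  rows=[
    [30,[0.016,0.1,0],[0,0,0]],
    [30,[0.016,0.2,0],[0,0,0]],
    [30,[0.016,0.3,0],[0,0,0]],
    [30,[0.016,0.4,0],[0,0,0]],
    [30,[0.016,0.5,-0.05],[0,0,0]],
    [30,[0.016,0.558,-0.1],[0,0,0]],
    [30,[0.016,0.558,-0.18],[0,0,0]],
    [30,[0.016,0.558,-0.26],[0,0,0]],
    [30,[0.016,0.558,-0.34],[0,0,0]],
    [30,[0.016,0.558,-0.34],[0,0,0]],
    [30,[0.016,0.558,-0.34],[0,0,0]],
    [30,[0.016,0.558,-0.34],[0,0,0]],
  ],
)

```text
time: 8.17
tool_pos: [0.5145, 0.3738, 0.1597]
tool_rot: [-0.002, 0.026, 1.0, 0.001]
contact_force: [-0.4, -0.4, -2.1]
gripper_width: 0.576
grasp_force: 64.6
```

```bash
python3 - <<'E'
from h import *
rel((tote(.005,.052,.04),RP),(tote(.005,.052,.02),RP))
f=grab('side'); cv2.imwrite('pics/side4.png',cv2.resize(f['color'][130:270,130:290,::-1],(640,560)))
f=grab('top')
# carton underside/pose from top view brown pixels
W=cloud(f);hsv=cv2.cvtColor(f['color'],cv2.COLOR_RGB2HSV);m=(hsv[...,1]>100)&(hsv[...,0]<22)
P=W[m];P=P[np.isfinite(P[:,0])];d=P-TO;X=d@tx;Y=d@tyv;s=(abs(X)<.15)&(abs(Y)<.15)&(P[:,2]<.25)
print(s.sum(),np.percentile(X[s],[1,50,99]),np.percentile(Y[s],[1,50,99]),np.percentile(P[s][:,2],[1,50,99]))
E
```

```text
t 8.17 pos [0.5145 0.3738 0.1597] F [-0.4 -0.4 -2.1] w 0.576
[0.5141 0.3753 0.04  ] shift [-0.0013  0.0049 -0.3989] turn [-0.0013 -0.0031  0.0011] axis_err_deg
[0.5141 0.3753 0.02  ] shift [-0.0013  0.0049 -0.4656] turn [-0.0013 -0.0031  0.0011] axis_err_deg
672 [-0.04319819  0.03799244  0.07008906] [0.02067112 0.03281445 0.07232869] [0.16658518 0.19972799 0.233684  ]
```

View pics/side4.png

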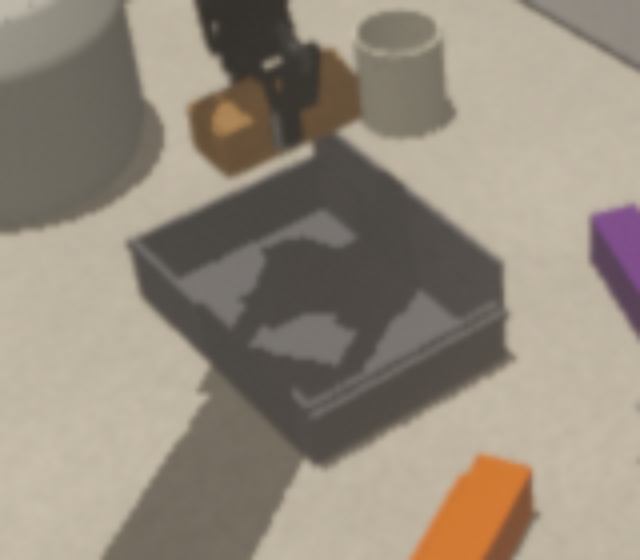

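The carton hangs level and parallel over the left half of the tote, at (275,105). Measured, it spans tote x from -0.045 to 0.070, which puts its front end about 12 mm short of the tall wall. Lowering.

Request:
arm_command(
  rows=[
    [30,[0,0.005,-0.05],[-0.001,-0.003,0.001]],
    [30,[0,0.005,-0.1],[-0.001,-0.003,0.001]],
    [30,[0,0.005,-0.16],[-0.001,-0.003,0.001]],
    [30,[0,0.005,-0.22],[-0.001,-0.003,0.001]],
    [30,[0,0.005,-0.28],[-0.001,-0.003,0.001]],
    [30,[0,0.005,-0.34],[-0.001,-0.003,0.001]],
    [30,[0,0.005,-0.4],[-0.001,-0.003,0.001]],
    [30,[0,0.005,-0.44],[-0.001,-0.003,0.001]],
    [30,[0,0.005,-0.44],[-0.001,-0.003,0.001]],
    [30,[0,0.005,-0.44],[-0.001,-0.003,0.001]],
    [30,[0,0.005,-0.44],[-0.001,-0.003,0.001]],
  ],
)

```text
time: 9.18
tool_pos: [0.5147, 0.3763, 0.0278]
tool_rot: [-0.0, 0.025, 1.0, 0.0]
contact_force: [0.9, -0.7, -2.1]
gripper_width: 0.575
grasp_force: 64.8
```

```bash
python3 - <<'E'
from h import *
rel((tote(.005,.052,.014),RP),(tote(.005,.052,.01),RP))
f=load('top')
W=cloud(f);hsv=cv2.cvtColor(f['color'],cv2.COLOR_RGB2HSV);m=(hsv[...,1]>100)&(hsv[...,0]<22)
P=W[m];P=P[np.isfinite(P[:,0])];d=P-TO;X=d@tx;Y=d@tyv;Z=P[:,2]
for a,b in((-.045,-.03),(-.03,-.015),(.03,.045),(.045,.06),(.06,.07)):
    s=(X>a)&(X<b)&(abs(Y-.052)<.024)&(Z<.25)
    print(a,s.sum(),np.percentile(Z[s],[10,50,90,97]).round(4) if s.sum()>5 else '')
E
```

```text
t 9.18 pos [0.5147 0.3763 0.0278] F [ 0.9 -0.7 -2.1] w 0.575
[0.5141 0.3753 0.014 ] shift [-0.0021 -0.0034 -0.0459] turn [-0.0005 -0.     -0.0005] axis_err_deg
[0.5141 0.3753 0.01  ] shift [-0.0021 -0.0034 -0.0592] turn [-0.0005 -0.     -0.0005] axis_err_deg
-0.045 37 [0.1963 0.201  0.2024 0.2032]
-0.03 57 [0.1974 0.201  0.2057 0.2061]
0.03 77 [0.1993 0.2034 0.2106 0.2132]
0.045 118 [0.1988 0.2026 0.2086 0.2103]
0.06 80 [0.1975 0.202  0.2082 0.2118]
```

Request:
arm_command(
  rows=[
    [30,[0,0,-0.015],[0,0,0]],
    [30,[0,0,-0.03],[0,0,0]],
    [30,[0,0,-0.04],[0,0,0]],
    [30,[0,0,-0.048],[0,0,0]],
    [30,[0,0,-0.053],[0,0,0]],
    [30,[0,0,-0.053],[0,0,0]],
    [30,[0,0,-0.053],[0,0,0]],
  ],
)

```text
time: 9.77
tool_pos: [0.5139, 0.3759, 0.0105]
tool_rot: [-0.001, 0.025, 1.0, -0.0]
contact_force: [-0.0, 0.5, -2.6]
gripper_width: 0.573
grasp_force: 64.9
```

Request:
arm_command(
  rows=[
    [30,[0,0,-0.003],[0,0,0]],
    [30,[0,0,-0.006],[0,0,0]],
    [30,[0,0,-0.006],[0,0,0]],
    [30,[0,0,-0.006],[0,0,0]],
  ],
)

```text
time: 10.1
tool_pos: [0.5141, 0.376, 0.0103]
tool_rot: [-0.001, 0.025, 1.0, -0.0]
contact_force: [-2.8, -2.9, 6.1]
gripper_width: 0.579
grasp_force: 65.9
```

Request:
arm_command(
  rows=[
    [30,[0,0,0.003],[0,0,0]],
    [30,[0.008,0,0.003],[0,0,0]],
    [30,[0.016,-0.001,0.003],[0,0,0]],
    [30,[0.024,-0.001,0.003],[0,0,0]],
    [30,[0.028,-0.001,0.003],[0,0,0]],
    [30,[0.028,-0.001,0.003],[0,0,0]],
    [30,[0.028,-0.001,0.003],[0,0,0]],
  ],
)

```text
time: 10.68
tool_pos: [0.5227, 0.3759, 0.0103]
tool_rot: [-0.001, 0.025, 1.0, 0.0]
contact_force: [-2.5, 0.2, 4.8]
gripper_width: 0.577
grasp_force: 65.9
```

Request:
arm_command(
  rows=[
    [30,[0.003,0,0],[0,0,0]],
    [30,[0.007,0,0],[0,0,0]],
    [30,[0.007,0,0],[0,0,0]],
    [30,[0.007,0,0],[0,0,0]],
  ],
)

```text
time: 11.02
tool_pos: [0.5246, 0.3759, 0.0103]
tool_rot: [-0.001, 0.025, 1.0, 0.0]
contact_force: [-4.3, 0.1, 4.8]
gripper_width: 0.574
grasp_force: 65.8
```

Request:
arm_command(
  rows=[
    [30,[0.003,0,0],[0,0,0]],
    [30,[0.005,0,0],[0,0,0]],
    [30,[0.005,0,0],[0,0,0]],
    [30,[0.005,0,0],[0,0,0]],
  ],
)

```text
time: 11.35
tool_pos: [0.5255, 0.376, 0.0103]
tool_rot: [-0.002, 0.025, 1.0, 0.0]
contact_force: [-4.5, -0.2, 7.2]
gripper_width: 0.58
grasp_force: 66.0
```

```bash
cat > meas.py <<'E'
from h import *
for nm in('top','side'):
    f=grab(nm);W=cloud(f);hsv=cv2.cvtColor(f['color'],cv2.COLOR_RGB2HSV);br=(hsv[...,1]>100)&(hsv[...,0]<22)
    d=W-TO;X=d@tx;Y=d@tyv;Z=W[...,2]
    for lo,hi in((.02,.09),(-.09,-.02)):
        s=br&(abs(X)<.12)&(Y>lo)&(Y<hi)&(Z<.09)&(Z>.035)
        if s.sum()>20: print(nm,'carton',s.sum(),'X',np.percentile(X[s],[1,99]).round(4),'Y',np.percentile(Y[s],[2,98]).round(4),'Z',np.percentile(Z[s],[5,50,99]).round(4))
    s=(abs(X-.0875)<.03)&(abs(Y)<.14)&(Z>.0935)&(Z<.106)&~br
    if s.sum()>10: print(nm,'tall wall top',s.sum(),'X',np.median(X[s]).round(4),np.percentile(X[s],[5,95]).round(4),'Y',np.percentile(Y[s],[1,99]).round(4),'slope deg',np.degrees(np.polyfit(Y[s],X[s],1)[0]).round(2))
E
python3 meas.py
```

```text
top carton 391 X [-0.0329  0.0852] Y [0.0255 0.0737] Z [0.0401 0.0498 0.0625]
top tall wall top 178 X 0.0879 [0.0857 0.0908] Y [-0.1224  0.0672] slope deg -0.11
side carton 272 X [-0.0377  0.0816] Y [0.0249 0.0764] Z [0.038 0.048 0.061]
side tall wall top 133 X 0.0842 [0.0815 0.0882] Y [-0.1224  0.0886] slope deg -0.1
```

Request:
arm_command(
  rows=[
    [30,[0.003,0,0.001],[0,0,0]],
    [30,[0.006,0,0.001],[0,0,0]],
    [30,[0.006,0,0.001],[0,0,0]],
    [30,[0.006,0,0.001],[0,0,0]],
  ],
)

```text
time: 11.78
tool_pos: [0.5255, 0.3759, 0.0103]
tool_rot: [-0.004, 0.025, 1.0, -0.0]
contact_force: [-11.7, -0.7, 10.6]
gripper_width: 0.578
grasp_force: 66.5
```

Wall contact: the force in x rose to 12 N while the TCP stayed put. Next I'll ease off, open and rise.

Request:
arm_command(
  rows=[
    [30,[-0.004,0,0],[0,0,0]],
    [30,[-0.004,0,0],[0,0,0]],
    [66,[-0.004,0,0],[0,0,0]],
    [66,[-0.004,0,0],[0,0,0]],
    [66,[-0.004,0,0],[0,0,0]],
    [66,[-0.004,0,0],[0,0,0]],
    [66,[-0.004,0,0],[0,0,0]],
    [66,[-0.004,0,0],[0,0,0]],
    [66,[-0.004,0,0],[0,0,0]],
    [66,[-0.004,0,0.02],[0,0,0]],
    [66,[-0.004,0,0.06],[0,0,0]],
    [66,[-0.004,0,0.1],[0,0,0]],
  ],
)

```text
time: 12.78
tool_pos: [0.5263, 0.3754, 0.0407]
tool_rot: [-0.001, 0.025, 1.0, -0.0]
contact_force: [0.9, 0.0, -0.2]
gripper_width: 0.773
grasp_force: 0.0
```

Request:
arm_command(
  rows=[
    [66,[0,0,0.1],[0,0,0]],
    [66,[0,0,0.2],[0,0,0]],
    [66,[0,0,0.3],[0,0,0]],
    [66,[-0.05,0,0.4],[0,0,0]],
    [85,[-0.1,0,0.5],[0,0,0]],
    [85,[-0.15,-0.1,0.6],[0,0,0]],
    [85,[-0.2,-0.2,0.7],[0,0,0]],
    [85,[-0.25,-0.3,0.8],[0,0,0]],
    [85,[-0.25,-0.42,0.85],[0,0,0]],
    [85,[-0.25,-0.54,0.9],[0,0,0]],
    [85,[-0.25,-0.6,0.95],[0,0,0]],
    [85,[-0.25,-0.6,0.95],[0,0,0]],
  ],
)

```text
time: 13.78
tool_pos: [0.4527, 0.1927, 0.3317]
tool_rot: [0.004, 0.027, 1.0, 0.001]
contact_force: [-0.1, 0.9, 0.5]
gripper_width: 1.0
grasp_force: 0.0
```

```bash
python3 meas.py; python3 - <<'E'
from h import *
f=load('top');cv2.imwrite('pics/top5.png',cv2.resize(f['color'][100:320,100:430,::-1],(800,533)))
rel((np.array([.42,-.10,.38]),RT),(tray(-.152,.13),RT))
E
```

```text
top tall wall top 192 X 0.0878 [0.0855 0.0905] Y [-0.1223  0.1212] slope deg -0.06
side carton 472 X [-0.0376  0.0816] Y [0.0251 0.0763] Z [0.0372 0.0486 0.0608]
side tall wall top 143 X 0.0842 [0.0816 0.0883] Y [-0.1215  0.1214] slope deg -0.08
t 13.88 pos [0.4517 0.1951 0.3274] F [-0.1 -0.1 -0.3] w 0.992
[ 0.42 -0.1   0.38] shift [-0.1058 -0.9836  0.1752] turn [-0.0337 -0.3309 -0.0594] axis_err_deg
[ 0.535  -0.2326  0.1837] shift [ 0.2775 -1.4257 -0.4791] turn [-0.0337 -0.3309 -0.0594] axis_err_deg
```

View pics/top5.png

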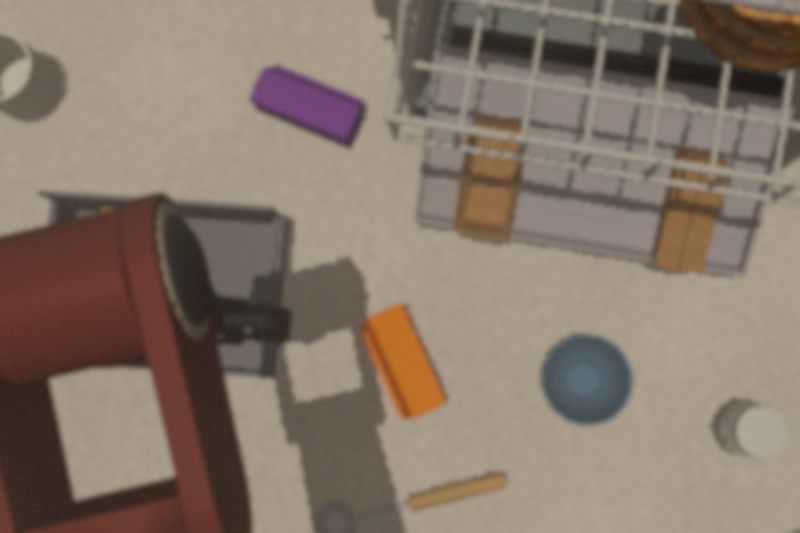

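The first carton stands snug: its end is at 0.0816 and the wall's inner face at 0.0817, and the tote hasn't moved. The top view shows the open carton (490,180) and the right sealed carton (690,210) in place. Now the second carton.

Request:
arm_command(
  rows=[
    [85,[-0.106,-0.984,0.175],[-0.034,-0.331,-0.059]],
    [85,[-0.106,-0.984,0.175],[-0.034,-0.331,-0.059]],
    [85,[-0.106,-0.984,0.175],[-0.034,-0.331,-0.059]],
    [85,[-0.106,-0.984,0.175],[-0.034,-0.331,-0.059]],
    [85,[-0.106,-0.984,0.175],[-0.034,-0.331,-0.059]],
    [85,[-0.106,-0.984,0.175],[-0.034,-0.331,-0.059]],
    [85,[-0.106,-0.984,0.175],[-0.034,-0.331,-0.059]],
    [85,[-0.106,-0.984,0.175],[-0.034,-0.331,-0.059]],
    [85,[-0.106,-0.984,0.175],[-0.034,-0.331,-0.059]],
    [85,[-0.106,-0.984,0.175],[-0.034,-0.331,-0.059]],
    [85,[-0.106,-0.984,0.175],[-0.034,-0.331,-0.059]],
    [85,[-0.106,-0.984,0.175],[-0.034,-0.331,-0.059]],
  ],
)

```text
time: 14.88
tool_pos: [0.42, -0.0978, 0.3768]
tool_rot: [0.256, 0.068, 0.964, -0.019]
contact_force: [-0.3, -0.4, 0.9]
gripper_width: 0.995
grasp_force: 0.0
```

```bash
python3 - <<'E'
from h import *
rel((tray(-.152,.2),RT),(tray(-.152,.13),RT))
E
```

```text
t 14.88 pos [ 0.42   -0.0978  0.3768] F [-0.3 -0.4  0.9] w 0.995
[ 0.5003 -0.2275  0.2443] shift [ 0.2676 -0.4325 -0.4416] turn [ 0.0009 -0.0034 -0.0032] axis_err_deg
[ 0.535  -0.2326  0.1837] shift [ 0.3832 -0.4495 -0.6436] turn [ 0.0009 -0.0034 -0.0032] axis_err_deg
```

Request:
arm_command(
  rows=[
    [85,[0.267,-0.432,-0.442],[0.001,-0.003,-0.003]],
    [85,[0.267,-0.432,-0.442],[0.001,-0.003,-0.003]],
    [85,[0.267,-0.432,-0.442],[0.001,-0.003,-0.003]],
    [85,[0.267,-0.432,-0.442],[0.001,-0.003,-0.003]],
    [85,[0.267,-0.432,-0.442],[0.001,-0.003,-0.003]],
    [85,[0.267,-0.432,-0.442],[0.001,-0.003,-0.003]],
    [85,[0.325,-0.441,-0.543],[0.001,-0.003,-0.003]],
    [85,[0.383,-0.45,-0.644],[0.001,-0.003,-0.003]],
    [85,[0.383,-0.45,-0.644],[0.001,-0.003,-0.003]],
    [85,[0.383,-0.45,-0.644],[0.001,-0.003,-0.003]],
    [85,[0.383,-0.45,-0.644],[0.001,-0.003,-0.003]],
    [85,[0.383,-0.45,-0.644],[0.001,-0.003,-0.003]],
  ],
)

```text
time: 15.88
tool_pos: [0.5356, -0.2344, 0.1873]
tool_rot: [0.261, 0.071, 0.963, -0.021]
contact_force: [-0.1, 0.1, -0.2]
gripper_width: 0.992
grasp_force: 0.0
```

```bash
python3 - <<'E'
from h import *
rel((tray(-.152,.06),RT),(tray(-.152,.006),RT))
E
```

```text
t 15.88 pos [ 0.5356 -0.2344  0.1873] F [-0.1  0.1 -0.2] w 0.992
[ 0.5697 -0.2377  0.1231] shift [ 0.1136 -0.0112 -0.2141] turn [0.0022 0.0026 0.0014] axis_err_deg
[ 0.5964 -0.2417  0.0764] shift [ 0.2028 -0.0243 -0.3698] turn [0.0022 0.0026 0.0014] axis_err_deg
```

Request:
arm_command(
  rows=[
    [85,[0.03,-0.004,-0.054],[0.002,0.003,0.001]],
    [85,[0.06,-0.007,-0.108],[0.002,0.003,0.001]],
    [85,[0.088,-0.009,-0.162],[0.002,0.003,0.001]],
    [85,[0.114,-0.011,-0.214],[0.002,0.003,0.001]],
    [85,[0.137,-0.014,-0.254],[0.002,0.003,0.001]],
    [85,[0.16,-0.018,-0.294],[0.002,0.003,0.001]],
    [85,[0.182,-0.021,-0.334],[0.002,0.003,0.001]],
    [85,[0.195,-0.023,-0.356],[0.002,0.003,0.001]],
    [85,[0.202,-0.024,-0.368],[0.002,0.003,0.001]],
    [85,[0.202,-0.024,-0.368],[0.002,0.003,0.001]],
    [85,[0.202,-0.024,-0.368],[0.002,0.003,0.001]],
    [85,[0.202,-0.024,-0.368],[0.002,0.003,0.001]],
  ],
)

```text
time: 16.88
tool_pos: [0.5955, -0.2423, 0.0753]
tool_rot: [0.257, 0.072, 0.963, -0.019]
contact_force: [0.3, -0.8, 0.3]
gripper_width: 0.992
grasp_force: 0.0
```

```bash
python3 - <<'E'
from h import *
rel((tray(-.152,.006),RT))
E
```

```text
t 16.88 pos [ 0.5955 -0.2423  0.0753] F [ 0.3 -0.8  0.3] w 0.992
[ 0.5964 -0.2417  0.0764] shift [0.003  0.0021 0.0037] turn [-0.0008 -0.0017  0.0014] axis_err_deg
```

Within about 1.5 mm, the same as for the first carton. Close.

Request:
arm_command(
  rows=[
    [30,[0.002,0.002,0.002],[0,0,0]],
    [30,[0.002,0.002,0.002],[0,0,0]],
    [30,[0.002,0.002,0.002],[0,0,0]],
    [30,[0.002,0.002,0.002],[0,0,0]],
    [30,[0.002,0.002,0.002],[0,0,0]],
    [30,[0.002,0.002,0.002],[0,0,0]],
    [30,[0.002,0.002,0.002],[0,0,0]],
    [30,[0.002,0.002,0.002],[0,0,0]],
    [30,[0.002,0.002,0.002],[0,0,0]],
    [30,[0.002,0.002,0.002],[0,0,0]],
  ],
)

```text
time: 17.72
tool_pos: [0.5959, -0.2414, 0.0752]
tool_rot: [0.257, 0.072, 0.964, -0.018]
contact_force: [-4.9, 2.2, 5.2]
gripper_width: 0.578
grasp_force: 62.9
```

Request:
arm_command(
  rows=[
    [30,[-0.017,0.002,0.03],[0,0,0]],
    [30,[-0.05,0.007,0.085],[0,0,0]],
    [30,[-0.083,0.012,0.144],[0,0,0]],
    [30,[-0.116,0.017,0.202],[0,0,0]],
    [30,[-0.149,0.022,0.26],[0,0,0]],
    [30,[-0.182,0.027,0.318],[0,0,0]],
    [30,[-0.215,0.032,0.375],[0,0,0]],
    [30,[-0.26,0.06,0.43],[0,0,0]],
    [30,[-0.32,0.12,0.5],[0,0,0]],
    [30,[-0.4,0.2,0.57],[0,0,0]],
    [30,[-0.45,0.28,0.62],[0,0,0]],
    [30,[-0.45,0.3,0.62],[0,0,0]],
  ],
)

```text
time: 18.72
tool_pos: [0.46, -0.1499, 0.2645]
tool_rot: [0.259, 0.071, 0.963, -0.02]
contact_force: [0.5, -1.7, -1.7]
gripper_width: 0.578
grasp_force: 64.8
```

Request:
arm_command(
  rows=[
    [30,[0,0.1,0],[0,0,0]],
    [30,[0,0.2,0],[0,0,0]],
    [30,[0,0.3,0],[0,0,0]],
    [30,[0,0.4,0],[0,0,0]],
    [30,[0,0.5,0],[0,0,0]],
    [30,[0,0.6,0],[0,0,0]],
    [30,[0,0.7,0],[0,0,0]],
    [30,[0.02,0.8,0],[0,0,0]],
    [30,[0.04,0.88,0],[0,0,0]],
    [30,[0.04,0.88,0],[0,0,0]],
    [30,[0.04,0.88,0],[0,0,0]],
  ],
)

```text
time: 19.63
tool_pos: [0.472, 0.114, 0.2583]
tool_rot: [0.255, 0.07, 0.964, -0.018]
contact_force: [-0.8, 0.6, -2.8]
gripper_width: 0.579
grasp_force: 64.8
```

```bash
python3 - <<'E'
from h import *
rel((tote(.005,-.052,.22),RP),(tote(.005,-.052,.16),RP))
E
```

```text
t 19.63 pos [0.472  0.114  0.2583] F [-0.8  0.6 -2.8] w 0.579
[0.5089 0.2714 0.22  ] shift [ 0.1227  0.5247 -0.1277] turn [0.0319 0.3271 0.059 ] axis_err_deg
[0.5089 0.2714 0.16  ] shift [ 0.1227  0.5247 -0.3277] turn [0.0319 0.3271 0.059 ] axis_err_deg
```

Request:
arm_command(
  rows=[
    [30,[0.01,0.06,0],[0.003,0.03,0.005]],
    [30,[0.02,0.12,0],[0.006,0.07,0.011]],
    [30,[0.04,0.18,0],[0.01,0.11,0.018]],
    [30,[0.06,0.24,0],[0.014,0.15,0.026]],
    [30,[0.08,0.3,0],[0.018,0.19,0.034]],
    [30,[0.1,0.37,0],[0.022,0.23,0.042]],
    [30,[0.12,0.45,-0.03],[0.027,0.28,0.05]],
    [30,[0.123,0.525,-0.06],[0.032,0.327,0.059]],
    [30,[0.123,0.525,-0.128],[0.032,0.327,0.059]],
    [30,[0.123,0.525,-0.128],[0.032,0.327,0.059]],
    [30,[0.123,0.525,-0.128],[0.032,0.327,0.059]],
    [30,[0.123,0.525,-0.128],[0.032,0.327,0.059]],
  ],
)

```text
time: 20.63
tool_pos: [0.5097, 0.2691, 0.2223]
tool_rot: [0.002, 0.028, 1.0, -0.0]
contact_force: [0.6, 0.1, -2.2]
gripper_width: 0.572
grasp_force: 64.6
```

```bash
python3 - <<'E'
from h import *
rel((tote(.005,-.052,.1),RP),(tote(.005,-.052,.028),RP))
f=grab('top')
W=cloud(f);hsv=cv2.cvtColor(f['color'],cv2.COLOR_RGB2HSV);m=(hsv[...,1]>100)&(hsv[...,0]<22)
P=W[m];P=P[np.isfinite(P[:,0])];d=P-TO;X=d@tx;Y=d@tyv;Z=P[:,2]
s=(abs(Y+.052)<.04)&(Z<.3)&(Z>.2)&(abs(X)<.12);print(np.percentile(X[s],[1,99]),np.percentile(Y[s],[2,98]))
for a,b in((-.045,-.03),(-.03,-.015),(.03,.045),(.045,.06),(.06,.07)):
    s=(X>a)&(X<b)&(abs(Y+.052)<.024)&(Z<.3)&(Z>.2)
    print(a,s.sum(),np.percentile(Z[s],[10,50,90,97]).round(4) if s.sum()>5 else '')
E
```

```text
t 20.63 pos [0.5097 0.2691 0.2223] F [ 0.6  0.1 -2.2] w 0.572
[0.5089 0.2714 0.1   ] shift [-0.0029  0.0078 -0.4078] turn [0.0004 0.0028 0.0032] axis_err_deg
[0.5089 0.2714 0.028 ] shift [-0.0029  0.0078 -0.6478] turn [0.0004 0.0028 0.0032] axis_err_deg
[-0.04228769  0.07051967] [-0.08215448 -0.04421873]
-0.045 7 [0.2585 0.2605 0.2613 0.2617]
-0.03 21 [0.2597 0.2613 0.2632 0.264 ]
0.03 61 [0.2607 0.2643 0.2671 0.272 ]
0.045 101 [0.2618 0.2656 0.2731 0.274 ]
0.06 76 [0.2619 0.2655 0.2721 0.2753]
```

Request:
arm_command(
  rows=[
    [30,[-0.003,0.008,-0.08],[0,0.003,0.003]],
    [30,[-0.003,0.008,-0.16],[0,0.003,0.003]],
    [30,[-0.003,0.008,-0.24],[0,0.003,0.003]],
    [30,[-0.003,0.008,-0.32],[0,0.003,0.003]],
    [30,[-0.003,0.008,-0.4],[0,0.003,0.003]],
    [30,[-0.003,0.008,-0.47],[0,0.003,0.003]],
    [30,[-0.003,0.008,-0.54],[0,0.003,0.003]],
    [30,[-0.003,0.008,-0.6],[0,0.003,0.003]],
    [30,[-0.003,0.008,-0.64],[0,0.003,0.003]],
    [30,[-0.003,0.008,-0.64],[0,0.003,0.003]],
    [30,[-0.003,0.008,-0.64],[0,0.003,0.003]],
    [30,[-0.003,0.008,-0.64],[0,0.003,0.003]],
  ],
)

```text
time: 21.68
tool_pos: [0.5101, 0.273, 0.0321]
tool_rot: [0.001, 0.025, 1.0, 0.0]
contact_force: [-1.2, 0.1, -1.2]
gripper_width: 0.58
grasp_force: 64.8
```

```bash
python3 - <<'E'
from h import *
rel((tote(.005,-.052,.0115),RP))
E
```

```text
t 21.68 pos [0.5101 0.273  0.0321] F [-1.2  0.1 -1.2] w 0.58
[0.5089 0.2714 0.0115] shift [-0.0042 -0.0051 -0.0686] turn [-0.0004  0.0016 -0.0006] axis_err_deg
```

Request:
arm_command(
  rows=[
    [30,[0,-0.003,-0.02],[0,0.0015,0]],
    [30,[0,-0.003,-0.04],[0,0.0015,0]],
    [30,[0,-0.003,-0.055],[0,0.0015,0]],
    [30,[0,-0.003,-0.063],[0,0.0015,0]],
    [30,[0,-0.003,-0.068],[0,0.0015,0]],
    [30,[0,-0.003,-0.068],[0,0.0015,0]],
    [30,[0,-0.003,-0.068],[0,0.0015,0]],
  ],
)

```text
time: 22.27
tool_pos: [0.5086, 0.2717, 0.0104]
tool_rot: [-0.002, 0.025, 1.0, -0.001]
contact_force: [-3.0, -1.0, 5.8]
gripper_width: 0.578
grasp_force: 65.8
```

It is touching the floor (6 N). Sliding towards the wall.

Request:
arm_command(
  rows=[
    [30,[0,0,0.003],[0,0,0]],
    [30,[0.008,0,0.003],[0,0,0]],
    [30,[0.016,-0.001,0.003],[0,0,0]],
    [30,[0.024,-0.001,0.003],[0,0,0]],
    [30,[0.03,-0.001,0.003],[0,0,0]],
    [30,[0.034,-0.002,0.003],[0,0,0]],
    [30,[0.034,-0.002,0.003],[0,0,0]],
    [30,[0.034,-0.002,0.003],[0,0,0]],
  ],
)

```text
time: 22.93
tool_pos: [0.5194, 0.2712, 0.0107]
tool_rot: [-0.001, 0.025, 1.0, -0.0]
contact_force: [-2.0, 0.5, 2.2]
gripper_width: 0.575
grasp_force: 65.2
```

Request:
arm_command(
  rows=[
    [30,[0.003,0,0],[0,0,0]],
    [30,[0.006,0,0],[0,0,0]],
    [30,[0.006,0,0],[0,0,0]],
    [30,[0.006,0,0],[0,0,0]],
  ],
)

```text
time: 23.27
tool_pos: [0.5203, 0.2711, 0.0105]
tool_rot: [-0.002, 0.025, 1.0, -0.0]
contact_force: [-4.4, 0.4, 4.5]
gripper_width: 0.58
grasp_force: 65.6
```

Request:
arm_command(
  rows=[
    [30,[0.003,0,0.001],[0,0,0]],
    [30,[0.006,0,0.001],[0,0,0]],
    [30,[0.006,0,0.001],[0,0,0]],
    [30,[0.006,0,0.001],[0,0,0]],
  ],
)

```text
time: 23.6
tool_pos: [0.5203, 0.2711, 0.0104]
tool_rot: [-0.004, 0.025, 1.0, -0.001]
contact_force: [-10.5, -0.1, 8.0]
gripper_width: 0.579
grasp_force: 66.2
```

```bash
python3 meas.py
```

```text
top carton 91 X [-0.0342 -0.0065] Y [0.0248 0.045 ] Z [0.0395 0.0486 0.0557]
top carton 179 X [-0.0235  0.0847] Y [-0.0807 -0.0571] Z [0.0385 0.049  0.0824]
top tall wall top 147 X 0.0879 [0.0856 0.0906] Y [-0.1241  0.1212] slope deg -0.06
side carton 258 X [-0.0381  0.0306] Y [0.0257 0.0774] Z [0.0376 0.0482 0.0609]
side carton 291 X [-0.0375  0.0812] Y [-0.0794 -0.0316] Z [0.037  0.0482 0.0619]
side tall wall top 68 X 0.0845 [0.0819 0.0885] Y [-0.1226 -0.0143] slope deg -0.17
```

Same contact signature as the first carton (10.5 N, TCP not advancing). Ease off, open and rise.

Request:
arm_command(
  rows=[
    [30,[-0.004,0,0],[0,0,0]],
    [30,[-0.004,0,0],[0,0,0]],
    [66,[-0.004,0,0],[0,0,0]],
    [66,[-0.004,0,0],[0,0,0]],
    [66,[-0.004,0,0],[0,0,0]],
    [66,[-0.004,0,0],[0,0,0]],
    [66,[-0.004,0,0],[0,0,0]],
    [66,[-0.004,0,0],[0,0,0]],
    [66,[-0.004,0,0],[0,0,0]],
    [66,[-0.004,0,0.02],[0,0,0]],
    [66,[-0.004,0,0.06],[0,0,0]],
    [66,[-0.004,0,0.1],[0,0,0]],
  ],
)

```text
time: 24.7
tool_pos: [0.5211, 0.271, 0.0416]
tool_rot: [-0.002, 0.025, 1.0, -0.0]
contact_force: [-0.4, 0.5, 0.1]
gripper_width: 0.771
grasp_force: 0.0
```

Request:
arm_command(
  rows=[
    [66,[0,0,0.1],[0,0,0]],
    [66,[0,0,0.2],[0,0,0]],
    [66,[0,0,0.3],[0,0,0]],
    [66,[-0.05,0,0.4],[0,0,0]],
    [66,[-0.1,-0.1,0.5],[0,0,0]],
    [66,[-0.15,-0.2,0.6],[0,0,0]],
    [66,[-0.2,-0.3,0.7],[0,0,0]],
    [66,[-0.25,-0.4,0.8],[0,0,0]],
    [66,[-0.25,-0.5,0.85],[0,0,0]],
    [66,[-0.25,-0.6,0.9],[0,0,0]],
    [66,[-0.25,-0.65,0.9],[0,0,0]],
    [66,[-0.25,-0.65,0.9],[0,0,0]],
  ],
)

```text
time: 25.7
tool_pos: [0.4468, 0.0737, 0.3147]
tool_rot: [0.002, 0.027, 1.0, -0.001]
contact_force: [0.2, 0.3, 0.1]
gripper_width: 0.775
grasp_force: 0.0
```

```bash
python3 meas.py; python3 - <<'E'
from h import *
f=load('side');cv2.imwrite('pics/side6.png',cv2.resize(f['color'][130:330,130:430,::-1],(800,533)))
E
```

```text
top carton 899 X [-0.0335  0.0847] Y [0.0258 0.0751] Z [0.0418 0.0507 0.0626]
top carton 143 X [0.0549 0.0858] Y [-0.0784 -0.029 ] Z [0.0439 0.0505 0.0626]
top tall wall top 232 X 0.0878 [0.0856 0.0907] Y [-0.1225  0.1205] slope deg -0.05
side carton 472 X [-0.0378  0.0823] Y [0.0255 0.0761] Z [0.0377 0.0488 0.0614]
side carton 517 X [-0.0373  0.0818] Y [-0.0792 -0.0306] Z [0.038  0.0487 0.0604]
side tall wall top 149 X 0.0844 [0.0811 0.088 ] Y [-0.1228  0.1203] slope deg -0.17
```

View pics/side6.png

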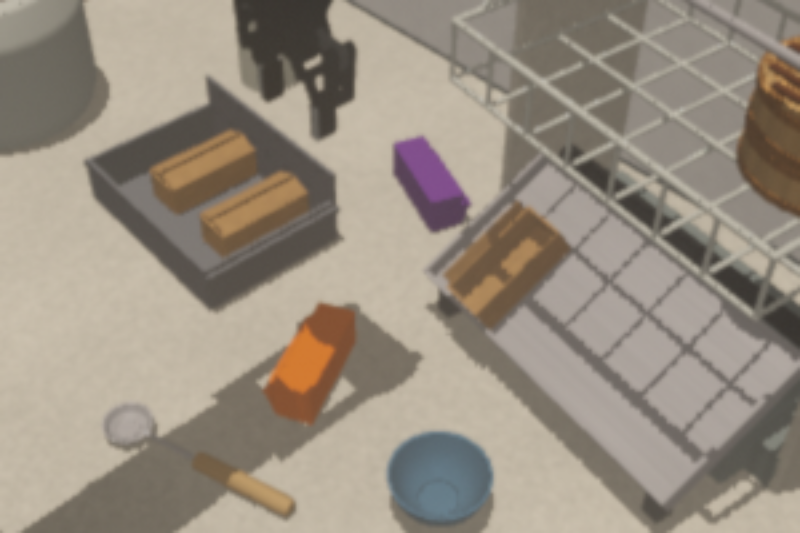

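Both sealed cartons, at (205,170) and (255,212), stand upright and square, snug against the tall wall within about 1 mm. The open carton (505,265), the bowl and the tote look unmoved, and the arm is clear. Handing in.

```bash
python3 -c "
from plant import manip; print(manip.job_done())"
```

```text
the job is handed in; nothing more can be done
None
```

Both sealed cartons stand upright in the tote, square to it and within about 1 mm of the taller end wall; the tote measured unmoved, the open carton and bowl look undisturbed (the jar was last seen in place just before I reached for the second carton), and the job was handed in at about 26 s with no verdict returned.

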